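Lock the lens into the bedside reading stand

TASK

Fit the blue magnifier lens into the collar of the little reading stand on the tray: gently feel for the two slots with its lugs, push it down against the spring, twist it clockwise (seen from above) a quarter turn until it clicks up into its lock, and let go so it stays locked and level. Never force it, the acrylic cracks, and leave the other things on the cart where they are.

Things in the scene. Friction and masses are not known exactly. Their poses are not given: they have to be found in the camera images.
- lens: Blue acrylic lens cell, loose, 70 g, upright on the tray. Origin: centre of flat underside, z up. Spigot radius 22 mm, z 0-15 mm. Two lugs at its very bottom along +x and -x reach radius 28 mm, 10 mm wide (y), z 0-5 mm. Flange radius 34 mm, z 15-19 mm. Same after half a turn: enters the collar either way round. Cracks if pressed on the stand with over 40 N
- lens_grip (a point): Point on the lens axis 34 mm above its underside, axes as the lens, midway between two flat upright grip wings (z 19-46 mm of the lens, 28 mm long along x, outer faces at y = +-23 mm, so 46 mm across; grip them along y). Lens glass between the wings up to z 27 mm
- stand: Heavy reading stand, fixed on the tray. Origin: centre of the foot's underside, z up. Dark round foot radius 50 mm, three telescopic posts, and on top a bright metal bayonet collar, outer radius 38 mm, bore radius 24 mm, axis vertical through the origin. Collar height (flat top at 76 to 88 mm) and swivel were set by hand and no pose reports them; far too stiff to shift in use
- stand_top (a point): On the collar axis at 82 mm, the middle of the collar top's height range (top is within 6 mm), axes as the stand. Two opposite 14 mm wide slots, open at the top, run down the bore out to radius 34 mm; their line lies within 0.55 rad either way of this x axis. Seen as notches from above, or felt: off the slots the lugs stand on the collar top, over them the lens drops in
- seat (a joint): Depth in m of the sprung clear seat plate (black rim) in the collar: 0 free, 2 mm below the collar top; pushes up 2 N plus 0.4 N per mm. Turning needs 0.0105 to 0.013 (about 7 N; at 0.013 the flange lands, rigid). Turns clockwise only, 90 deg from the slots, stop 11 deg on; there it springs up into the lock (click) and stays at 0.008. Let up sooner: lower, or out by the slots
- drops0: bystander: white eyedrop bottle, radius 11.5 mm, 56 mm tall, origin under its centre
- drops1: bystander: white eyedrop bottle, the same size
- drops2: bystander: white eyedrop bottle, the same size
- saucer: bystander: white ceramic saucer, radius 42 mm, 14 mm high, origin under its centre
- case: bystander: grey glasses case, 58 x 160 x 41 mm (long along y), origin under its centre
- mug: bystander: white mug, radius 38 mm, 90 mm tall, origin under its centre
- pillbox: bystander: flat white pill box, 50 x 180 x 25 mm (long along y), origin under its centre

How it is judged:
On the way:
1. the lens is pushed down into the collar against the spring, lugs below the lips (seat plate pressed 10 mm or more by the lens, on the axis within 4 mm) (value of joint seat above 0.01 m and horizontal distance between lens and stand below 0.004 m and z of lens in the frame of stand between 0.06 and 0.08 m), for 0.1 s.
At the end, for the whole second after the job is handed in: the lens sits locked in the collar: sprung up into the pockets, holding the seat plate 8 mm down (within 1.2 mm), its underside 60 to 80 mm above the stand's base, on the collar's axis within 4 mm, level within 0.06 rad, at rest and let go (value of joint seat between 0.0068 and 0.0092 m and horizontal distance between lens and stand below 0.004 m and z of lens in the frame of stand between 0.06 and 0.08 m and angle between lens's own z axis and vertical below 0.06 rad and linear speed of lens below 0.01 m/s); the robot touches nothing.
It fails at once if the lens is forced against the stand with more than 40 N (contact force between lens and stand above 40 N).
It fails at once if a bystander is moved more than 30 mm (distance of any of drops0, drops1, drops2, saucer, case, mug, pillbox from where it was at the start of the episode above 0.03 m).
It fails at once if an eyedrop bottle or the mug is tipped over (angle between any of drops0, drops1, drops2, mug's own z axis and vertical above 0.6 rad).
It also fails if it takes over 72 s, if anything falls off the work surface, if the arm or the gripper's body presses on something with over 40 N, if the wrist force passes 120 N, or if a joint passes its speed limit or range.

ROBOT

A 6-joint arm with a two-finger parallel gripper is mounted at the origin on the work surface. World frame = base frame: x ahead of the robot, y to its left, z up, the work surface at z = 0. Lengths are in m, angles in rad, forces in N, time in s.
With the tool pointing down it reaches from about 0.375 to 0.9 m from the base axis. Payload 3.1 kg.
Tool frame: the origin (TCP) lies at the very end of the fingers, on their centre line; the grasp point (between the pads) lies 19 mm behind it (tcp_to_grasp is the distance from the TCP to the grasp point, in m); z points along the fingers, y is the direction in which the jaws open and shut (so a half turn about z gives the same grasp; the last joint's range is limited). The gripper opens to 85 mm and grips with 20 to 120 N. Pads are 22 mm wide; open, the fingers measure 114 mm over their backs; the gripper's body (76 mm by 85 mm) begins 54 mm behind the grasp point. The pads swing forward as they close: fully open they stand 13 mm farther back than shut.
Start: joints at [-1.427, 0.527, 1.433, -0, 1.181, -0.178], TCP at [0.198, -0.593, 0.231] pointing down, gripper open.
Joint ranges: [-3.08, 3.08], [-0.75, 2.2], [0.22, 2.44], [-1.43, 4.57], [0, 2.65], [-2.85, 2.85]. Speed limits (rad/s): [2.79, 2.79, 3.14, 3.14, 3.14, 3.14].

INTERFACE

Orientations are given as a unit quaternion [x, y, z, w].
In Python, from station import sense, snapshot, camera_info, sign_off, tcp_to_grasp gives the robot as it stands.
- The arm moves only by the shell command python3 -m inch 'ROWS' [FORCE]. ROWS is JSON, a list of rows, each a list of 3 entries, a list of its own where there are three numbers: the closure, from -1 (fully open) to 1 (shut), so that 0 is half open, then the shift along the tool's x, y, z normalised to -1 to 1, where 1 is 10 cm, then the turn, a rotation vector about the tool's x, y, z normalised to -1 to 1, where 1 is 360 degrees. In form: [[jaw, [dx, dy, dz], [ax, ay, az]], ...]. A call has 1 to 20 rows; each row is the pose to reach, as a shift and turn from the pose commanded when the call began, along the tool's axes at that moment, turning the shorter way round; what a row does not reach only later rows make up. A row lasts 1/10 s, in which the tool goes at most 50 mm and 8.59 degrees, less where a joint would pass 70% of its speed; a pose out of reach is approached as far as the arm can. A call with a number of a shift or a turn outside -1 to 1 is refused whole. A call with a gripper value outside its range is refused whole. The fingers move at their own pace and stop on an object; FORCE is the grip in N (left out, the last holds). Time passes only in rows, so rows that repeat a pose let the fingers close. It gives the time, the measured TCP pose, the force and the opening at its end, in the units of the state.
- sense(): the state, without advancing time (a new reading comes with each control period).
- snapshot(name): name is "scene" or "side" or "wrist"; returns (picture, depth): 420x560x3 uint8, blue, green, red; 420x560 float32, m along the optical axis (not along the pixel's ray), 0 where there is no reading.
- camera_info(name): a dict with "K" (3x3 intrinsics, pixels), "dist" ([k1, k2, p1, p2, k3] as OpenCV has them; the pictures are not rectified), "origin" and "orientation" of the camera in the world. Camera axes: x right, y down, z forward; pixel columns grow to the right and rows downward; lengths in m; the calibration is good to about 2 mm. A picture is of the moment at which its call begins: read the wrist's pose just before it. camera_info takes no time and is no camera call; for the wrist camera it gives the pose at the moment of the call.
- sign_off(): hands the job in, once; it reports no verdict.
The state is a dict: "t": time; "q": joint angles; "qd": joint speeds; "tau": joint torques, N m; "tcp_pos": TCP position; "tool_rot": TCP orientation; "force": force on the tool from outside, world axes, zero at the start; "ft_torque": the same for the moment, N m; "finger_gap": opening from 0.0 (shut) to 1.0 (fully open).
Only numpy, scipy, OpenCV 4.12 (cv2) and the standard library are available. Lean on these libraries where they do the work, as an engineer would, in place of code of your own. Each camera call takes 0.05 s, during which the arm holds its last target.

## Working session

There is one attempt and no reset: what is moved stays moved. The work goes in short steps, Python scripts to look and compute and a shell command to move; the robot and the scene stay as the last step left them, time stands still between calls to the robot, and variables do not carry over. Pictures are saved under pics/ and viewed, and the job is handed in when it is done.

```bash
ls; mkdir -p pics; python3 - <<'E'
from station import *
import cv2
print(sense(), tcp_to_grasp)
for n in ["scene","side","wrist"]:
    p,d=snapshot(n); cv2.imwrite(f"pics/{n}0.png",p); 
    import numpy as np; np.save(f"pics/{n}0.npy",d)
    i=camera_info(n); print(n,i); 
    import pickle; pickle.dump(i,open(f"pics/{n}0.pkl","wb"))
E
```

```text
pics
{'t': 0.0, 'q': array([-1.42653812e+00,  5.28466765e-01,  1.43393453e+00, -2.58923676e-05,
        1.18136998e+00, -1.78526438e-01]), 'qd': array([ 9.29906784e-05,  1.30684407e-03, -1.66750305e-03, -5.99874054e-04,
       -1.96363450e-03,  2.74368292e-03]), 'tau': array([ 6.89296612e-04, -4.42343223e+01, -1.78020877e+01, -2.28701210e-04,
        8.52970668e-03,  1.68166729e-06]), 'tcp_pos': array([ 0.19815473, -0.59199029,  0.23032299]), 'tool_rot': array([ 9.87003127e-01,  1.60697360e-01,  6.69374921e-06, -1.08935787e-03]), 'force': array([ 0.73066975, -0.30422021, -0.55942445]), 'ft_torque': array([ 0.06569564, -0.01090167, -0.00752438]), 'finger_gap': 0.9996947069101229} 0.0187
scene {'K': array([[485.6730877 ,   0.        , 284.20396932],
       [  0.        , 485.6730877 , 211.17623768],
       [  0.        ,   0.        ,   1.        ]]), 'dist': array([-0.17467512,  0.        ,  0.        ,  0.        ,  0.        ]), 'origin': array([ 1.36660418, -0.51723077,  0.83439859]), 'orientation': array([ 0.79081978,  0.42999337, -0.21334436, -0.37972879])}
side {'K': array([[389.27783837,   0.        , 277.11111991],
       [  0.        , 389.27783837, 210.89141565],
       [  0.        ,   0.        ,   1.        ]]), 'dist': array([-0.04463211,  0.        ,  0.        ,  0.        ,  0.        ]), 'origin': array([0.34762381, 0.77685134, 0.69789207]), 'orientation': array([-0.12920269,  0.88553174, -0.44260443,  0.05693433])}
wrist {'K': array([[370.14548719,   0.        , 281.74372247],
       [  0.        , 370.14548719, 210.84102809],
       [  0.        ,   0.        ,   1.        ]]), 'dist': array([-0.08986186,  0.        ,  0.        ,  0.        ,  0.        ]), 'origin': array([ 0.27295436, -0.56710454,  0.37313608]), 'orientation': array([ 0.80175856, -0.57690692, -0.09173077,  0.12628176])}
```

View pics/scene0.png

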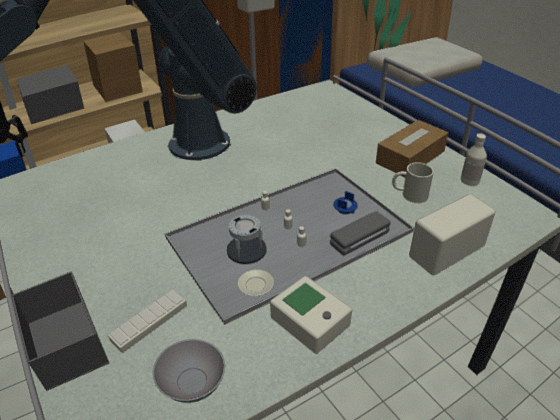

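View pics/side0.png

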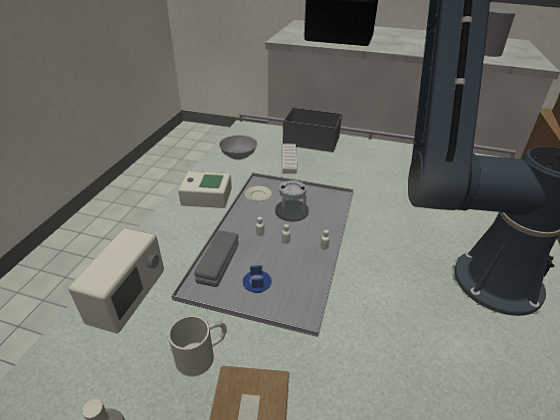

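View pics/wrist0.png

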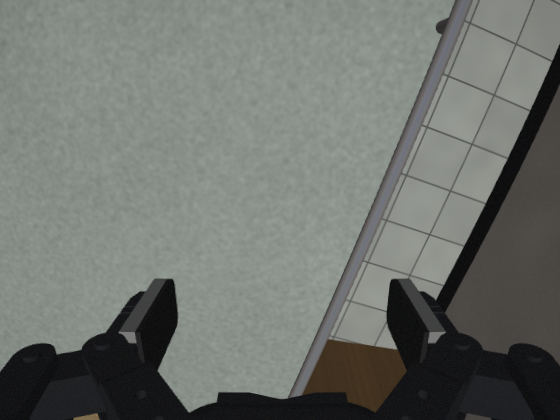

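The scene view shows the stand at about (245,238) and the blue lens at (346,203), with three bottles between them. The side view shows the stand at (292,200) and the lens at (257,280).

```bash
cat > h.py <<'E'
import numpy as np,cv2,pickle
from scipy.spatial.transform import Rotation as R
def cloud(d,i):
    h,w=d.shape; u,v=np.meshgrid(np.arange(w),np.arange(h))
    p=cv2.undistortPoints(np.stack([u,v],-1).reshape(-1,1,2).astype(np.float64),i["K"],i["dist"]).reshape(h,w,2)
    P=np.dstack([p[...,0]*d,p[...,1]*d,d])
    return P@R.from_quat(i["orientation"]).as_matrix().T+i["origin"]
def load(n):
    i=pickle.load(open(f"pics/{n}.pkl","rb")); return cv2.imread(f"pics/{n}.png"),cloud(np.load(f"pics/{n}.npy"),i),i
def grab(cam,name):
    from station import snapshot,camera_info
    i=camera_info(cam); p,d=snapshot(cam)
    cv2.imwrite(f"pics/{name}.png",p); np.save(f"pics/{name}.npy",d); pickle.dump(i,open(f"pics/{name}.pkl","wb"))
    return p,cloud(d,i),i
E
python3 - <<'E'
from h import *
for n in ["scene0","side0"]:
    p,P,i=load(n); p=p.astype(int)
    m=(p[...,0]>p[...,2]*1.8)&(p[...,0]>p[...,1]*1.3)&(P[...,2]<.12)&(P[...,2]>-.01)&(P[...,0]<.9)&(P[...,0]>.2)&(abs(P[...,1])<.6)
    v,u=np.where(m);print(n,len(u),u.mean(),v.mean()); Q=P[m]
    print("lens",np.percentile(Q,[2,50,98],axis=0).round(4))
    hi=Q[Q[:,2]>np.percentile(Q[:,2],98)-.012]
    print(" hi",len(hi),hi.round(3).tolist()[:40])
    fl=Q[(Q[:,2]<np.median(Q[:,2])+.004)]; print(" flange mid",(fl.max(0)+fl.min(0))/2,fl.max(0)-fl.min(0))
    # tray height + tall things
    (u0,v0)={"scene0":(245,240),"side0":(292,200)}[n]
    c=P[v0-40:v0+40,u0-40:u0+40].reshape(-1,3)
    t=c[(c[:,2]>.07)&(c[:,2]<.12)]; print(" stand top",len(t),t.min(0),t.max(0),np.median(t,0),(t.min(0)+t.max(0))/2)
    for uv in {"scene0":[(265,200),(288,219),(302,237),(256,282),(360,230),(320,200),(300,200)],"side0":[(260,226),(286,234),(325,240),(258,193),(217,255),(300,260)]}[n]:
        print(uv,P[uv[1],uv[0]].round(3))
E
```

```text
scene0 303 345.19471947194717 203.53465346534654
lens [[0.5316 0.1572 0.0059]
 [0.5684 0.1749 0.0226]
 [0.5931 0.2137 0.0486]]
 hi 70 [[0.542, 0.203, 0.047], [0.55, 0.197, 0.051], [0.548, 0.202, 0.047], [0.551, 0.203, 0.049], [0.552, 0.206, 0.048], [0.543, 0.199, 0.042], [0.545, 0.202, 0.042], [0.546, 0.204, 0.042], [0.553, 0.202, 0.047], [0.552, 0.206, 0.045], [0.558, 0.205, 0.049], [0.559, 0.207, 0.048], [0.546, 0.201, 0.04], [0.55, 0.201, 0.042], [0.554, 0.201, 0.044], [0.554, 0.205, 0.043], [0.555, 0.207, 0.043], [0.558, 0.208, 0.044], [0.563, 0.208, 0.047], [0.567, 0.207, 0.05], [0.551, 0.204, 0.038], [0.554, 0.204, 0.04], [0.558, 0.205, 0.042], [0.562, 0.205, 0.044], [0.563, 0.207, 0.044], [0.567, 0.208, 0.046], [0.561, 0.207, 0.04], [0.567, 0.205, 0.044], [0.56, 0.204, 0.037], [0.563, 0.205, 0.039], [0.568, 0.204, 0.042], [0.561, 0.161, 0.048], [0.56, 0.165, 0.046], [0.563, 0.166, 0.048], [0.564, 0.168, 0.047], [0.561, 0.161, 0.045], [0.563, 0.163, 0.045], [0.565, 0.165, 0.046], [0.567, 0.166, 0.046], [0.568, 0.168, 0.047]]
 flange mid [0.56129713 0.19504777 0.01358249] [0.069
[... 1194 characters left out ...]
204, 0.049], [0.548, 0.203, 0.048], [0.545, 0.203, 0.049], [0.544, 0.201, 0.048], [0.541, 0.203, 0.051], [0.539, 0.201, 0.049], [0.562, 0.21, 0.047], [0.56, 0.208, 0.046], [0.557, 0.21, 0.049], [0.556, 0.207, 0.046], [0.553, 0.208, 0.048], [0.552, 0.206, 0.046]]
 flange mid [0.55979103 0.18817565 0.014858  ] [0.06404473 0.06620954 0.02152158]
 stand top 447 [ 0.51519821 -0.1640467   0.07027832] [ 0.59261148 -0.0851429   0.09133997] [ 0.55273576 -0.1141478   0.08646887] [ 0.55390484 -0.1245948   0.08080914]
(260, 226) [0.608 0.014 0.041]
(286, 234) [0.534 0.021 0.037]
(325, 240) [0.432 0.012 0.035]
(258, 193) [ 0.677 -0.175  0.009]
(217, 255) [0.671 0.155 0.044]
(300, 260) [0.482 0.071 0.003]
```

```bash
python3 -m inch '[[-1,[0.41,-0.33,0],[0,0,0]],[-1,[0.82,-0.66,0],[0,0,0]],[-1,[0.82,-0.66,0],[0,0,0]]]' && for k in 1 2 3 4; do :; done; python3 -m inch '[[-1,[0.41,-0.33,0],[0,0,0]],[-1,[0.82,-0.66,0],[0,0,0]]]'; python3 -m inch '[[-1,[0.41,-0.33,0],[0,0,0]],[-1,[0.82,-0.66,0],[0,0,0]]]'
```

```text
t: 0.45
tcp_pos: [0.257, -0.4979, 0.2305]
tool_rot: [0.987, 0.162, 0.0, -0.003]
force: [1.0, -0.5, 0.3]
finger_gap: 1.001
t: 0.65
tcp_pos: [0.3094, -0.4198, 0.2312]
tool_rot: [0.987, 0.16, 0.0, 0.0]
force: [0.7, 0.4, 0.3]
finger_gap: 0.998
t: 0.85
tcp_pos: [0.3637, -0.3346, 0.2313]
tool_rot: [0.987, 0.16, 0.0, 0.0]
force: [0.5, -1.0, -0.0]
finger_gap: 1.002
```

```bash
python3 - <<'E'
from h import *
i=pickle.load(open("pics/wrist0.pkl","rb"))
M=R.from_quat(i["orientation"]).as_matrix();T=R.from_quat([ 9.87003127e-01,  1.60697360e-01,  0,-.00109]).as_matrix()
print((T.T@M).round(3), T.T@(i["origin"]-[0.19815473, -0.59199029,  0.23032299]))
E
```

```text
[[ 0.    -0.951 -0.309]
 [ 1.     0.     0.001]
 [-0.001 -0.309  0.951]] [ 0.07888066 -0.00017994 -0.14278541]
```

```bash
python3 -m inch '[[-1,[0.41,-0.3,-0.1],[0,0,0]],[-1,[0.8,-0.6,-0.2],[0,0,0]]]'; python3 -m inch '[[-1,[0.41,-0.3,0],[0,0,0]],[-1,[0.8,-0.6,0],[0,0,0]]]'; python3 -m inch '[[-1,[0.4,-0.2,0],[0,0,0]],[-1,[0.4,-0.2,0],[0,0,0]],[-1,[0.4,-0.2,0],[0,0,0]],[-1,[0.4,-0.2,0],[0,0,0]],[-1,[0.4,-0.2,0],[0,0,0]]]'
python3 - <<'E'
from h import *
from station import sense
print(sense()["tcp_pos"],sense()["t"],sense()["qd"].round(3)); p,P,i=grab("wrist","w1")
E
```

```text
t: 1.05
tcp_pos: [0.4196, -0.2537, 0.2509]
tool_rot: [0.987, 0.16, -0.0, -0.0]
force: [1.1, -0.4, 0.6]
finger_gap: 1.0
t: 1.25
tcp_pos: [0.477, -0.1717, 0.2515]
tool_rot: [0.987, 0.161, 0.001, 0.001]
force: [-0.2, -0.2, 0.3]
finger_gap: 1.004
t: 1.75
tcp_pos: [0.5065, -0.1423, 0.2508]
tool_rot: [0.987, 0.16, -0.0, -0.0]
force: [-0.4, 0.1, 0.5]
finger_gap: 0.997
[ 0.50648319 -0.14234544  0.25080572] 1.75 [-0.004 -0.    -0.003  0.003 -0.002  0.002]
```

View pics/w1.png

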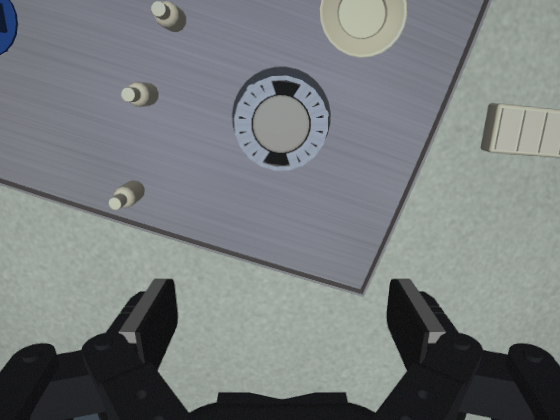

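The slots are clearly visible as dark notches at (286,90) and (276,158), and the collar centre is at about (281,123). Now I'll measure them.

```bash
python3 - <<'E'
from h import *
p,P,i=load("w1"); g=p.max(axis=2)
c=P[60:190,215:350].reshape(-1,3); z=c[:,2]
h,e=np.histogram(z,bins=np.arange(.07,.095,.001)); print(list(zip(e.round(3),h)))
zt=np.median(z[(z>.08)&(z<.095)]);print("ztop",zt)
# intersect pixel rays with top plane
def on(u,v,zt):
    q=cv2.undistortPoints(np.array([[[u,v]]],float),i["K"],i["dist"])[0,0]
    r=R.from_quat(i["orientation"]).apply([q[0],q[1],1]); o=i["origin"]; return o+r*(zt-o[2])/r[2]
m=np.zeros(g.shape,np.uint8); m[(g>110)]=1
n,l,s,ce=cv2.connectedComponentsWithStats(m); 
# bright bluish collar: points near zt
mk=(abs(P[...,2]-zt)<.004); mk[:60]=0;mk[190:]=0;mk[:,:215]=0;mk[:,350:]=0
v,u=np.where(mk); X=np.array([on(a,b,zt) for a,b in zip(u,v)])
c0,r=cv2.minEnclosingCircle(X[:,:2].astype(np.float32)*1000); print("circle",c0,r,len(u))
(c1)=cv2.fitEllipse(cv2.convexHull((X[:,:2]*1000).astype(np.float32)));print(c1)
d=(g<45).astype(np.uint8); d[:60]=0;d[190:]=0;d[:,:215]=0;d[:,350:]=0
n,l,s,ce=cv2.connectedComponentsWithStats(d)
for k in range(1,n):
    if s[k,4]>40: print(s[k],ce[k],on(*ce[k],zt))
E
python3 - <<'E'
import cv2
p=cv2.imread('pics/w1.png')[55:190,210:350]; cv2.imwrite('pics/w1z.png',cv2.resize(p,None,fx=4,fy=4,interpolation=2))
E
```

```text
[(np.float64(0.07), np.int64(5)), (np.float64(0.071), np.int64(12)), (np.float64(0.072), np.int64(4)), (np.float64(0.073), np.int64(2)), (np.float64(0.074), np.int64(0)), (np.float64(0.075), np.int64(0)), (np.float64(0.076), np.int64(4)), (np.float64(0.077), np.int64(4)), (np.float64(0.078), np.int64(8)), (np.float64(0.079), np.int64(3)), (np.float64(0.08), np.int64(7)), (np.float64(0.081), np.int64(9)), (np.float64(0.082), np.int64(9)), (np.float64(0.083), np.int64(45)), (np.float64(0.084), np.int64(469)), (np.float64(0.085), np.int64(1715)), (np.float64(0.086), np.int64(1703)), (np.float64(0.087), np.int64(1585)), (np.float64(0.088), np.int64(1144)), (np.float64(0.089), np.int64(211)), (np.float64(0.09), np.int64(8)), (np.float64(0.091), np.int64(0)), (np.float64(0.092), np.int64(0)), (np.float64(0.093), np.int64(0))]
ztop 0.0866613289195367
circle (556.5095825195312, -124.55921173095703) 38.74072265625 6881
((556.9588623046875, -124.41014862060547), (75.28436279296875, 77.11746215820312), 29.908750534057617)
[273  81  26  16 284] [285.08098592  87.98943662] [ 0.5848246  -0.1188575   0.08666133]
[265 151  24  14 229] [276.76419214 158.20524017] [ 0.52921449 -0.13018051  0.08666133]
```

View pics/w1z.png

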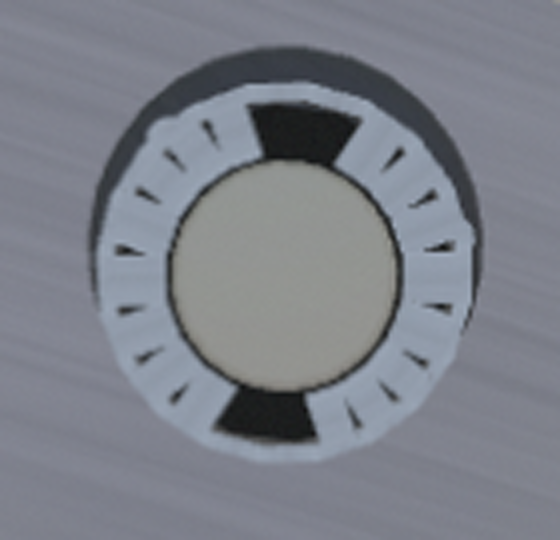

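```bash
python3 -m inch '[[-1,[0.18,-0.46,0],[0,0,0]],[-1,[0.36,-0.92,0],[0,0,0]]]'; python3 -m inch '[[-1,[0.18,-0.46,0],[0,0,0]],[-1,[0.36,-0.92,0],[0,0,0]]]'; python3 -m inch '[[-1,[0.18,-0.46,0],[0,0,0]],[-1,[0.36,-0.98,0],[0,0,0]],[-1,[0.36,-0.98,0],[0,0,0]],[-1,[0.36,-0.98,0],[0,0,0]],[-1,[0.36,-0.98,0],[0,0,0]]]'
python3 - <<'E'
from h import *
from station import sense
print(sense()["tcp_pos"],sense()["t"],sense()["q"].round(3)); p,P,i=grab("wrist","w2")
p=p.astype(int)
m=(p[...,0]>p[...,2]*1.8)&(p[...,0]>p[...,1]*1.3)&(P[...,2]>-.01)&(P[...,2]<.1)
n,l,s,ce=cv2.connectedComponentsWithStats(m.astype(np.uint8));k=1+np.argmax(s[1:,4]);m=l==k;print(s[k],ce[k])
def on(u,v,zt):
    q=cv2.undistortPoints(np.array([[[u,v]]],float),i["K"],i["dist"])[0,0]
    r=R.from_quat(i["orientation"]).apply([q[0],q[1],1]); o=i["origin"]; return o+r*(zt-o[2])/r[2]
Q=P[m]; h,e=np.histogram(Q[:,2],bins=np.arange(0,.06,.002));print(list(zip(e.round(3),h)))
fl=m&(P[...,2]<.027)&(P[...,2]>.017);print("flange circ",cv2.minEnclosingCircle((P[fl][:,:2]*1000).astype(np.float32)))
zf=np.median(P[fl][:,2]);print("zf",zf)
w=m&(P[...,2]>.043);n,l,s,ce=cv2.connectedComponentsWithStats(w.astype(np.uint8))
for k in range(1,n):
    if s[k,4]>20:
        rc=cv2.minAreaRect((P[l==k][:,:2]*1000).astype(np.float32)); print(s[k],ce[k],P[l==k].mean(0),rc)
E
```

```text
t: 2.0
tcp_pos: [0.5122, -0.0439, 0.251]
tool_rot: [0.988, 0.158, 0.0, 0.0]
force: [1.3, 0.6, -0.5]
finger_gap: 0.999
t: 2.2
tcp_pos: [0.517, 0.0565, 0.2511]
tool_rot: [0.987, 0.159, 0.0, 0.0]
force: [1.4, -0.4, 1.1]
finger_gap: 0.997
t: 2.7
tcp_pos: [0.5203, 0.159, 0.2509]
tool_rot: [0.987, 0.16, -0.0, 0.0]
force: [-0.6, 0.0, 0.4]
finger_gap: 0.997
[0.52027204 0.15903366 0.25085883] 2.7 [ 9.200e-02  3.950e-01  1.613e+00 -1.000e-03  1.134e+00  1.341e+00]
[ 236   91   68   68 2674] [269.74906507 124.23448018]
[(np.float64(0.0), np.int64(1)), (np.float64(0.002), np.int64(8)), (np.float64(0.004), np.int64(0)), (np.float64(0.006), np.int64(0)), (np.float64(0.008), np.int64(0)), (np.float64(0.01), np.int64(0)), (np.float64(0.012), np.int64(0)), (np.float64(0.014), np.int64(0)), (np.float64(0.016), np.int64(0)), (np.float64(0.018), np.int64(13)), (np.float64(0.02), np.int64(1161)), (np.float64(0.022), np.int64(1046)), (np.float64(0.024), np.int64(32)), (np.float64(0.026), np.int64(8)), (np.float64(0.028), np.int64(6)), (np.float64(0.03), np.int64(5)), (np.float64(0.032), np.int64(7)), (np.
[... 174 characters left out ...]
t64(0.044), np.int64(11)), (np.float64(0.046), np.int64(54)), (np.float64(0.048), np.int64(251)), (np.float64(0.05), np.int64(33)), (np.float64(0.052), np.int64(0)), (np.float64(0.054), np.int64(0)), (np.float64(0.056), np.int64(0))]
flange circ ((561.121337890625, 185.1845703125), 33.44413757324219)
zf 0.021957348350181427
[287 110   8  32 173] [290.78034682 125.76300578] [0.56911486 0.16665606 0.04881075] ((569.1112060546875, 166.63067626953125), (28.052473068237305, 4.996939659118652), 23.354448318481445)
[243 114   8  32 181] [246.49171271 129.91712707] [0.55272308 0.20405631 0.0485177 ] ((552.6997680664062, 204.38992309570312), (28.024446487426758, 5.134950637817383), 23.52667808532715)
```

View pics/w2.png

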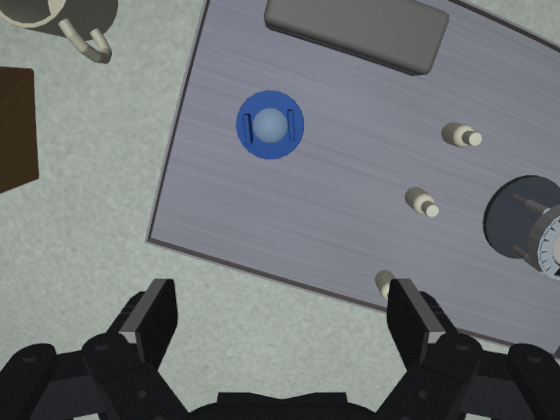

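The lens is at (270,125) in the picture, with its wings at x≈246 and x≈291. That puts the centre at about (0.561, 0.185), yaw 23.4°. I'll grasp it with the tool half-turned, because that leaves wrist range for the clockwise twist.

```bash
python3 -m inch '[[-1,[0.47,-0.12,0],[0,0,-0.257]],[-1,[0.47,-0.12,0],[0,0,-0.257]],[-1,[0.47,-0.12,0],[0,0,-0.257]],[-1,[0.47,-0.12,0],[0,0,-0.257]],[-1,[0.47,-0.12,0],[0,0,-0.257]],[-1,[0.47,-0.12,0],[0,0,-0.257]],[-1,[0.47,-0.12,0],[0,0,-0.257]],[-1,[0.47,-0.12,0],[0,0,-0.257]],[-1,[0.47,-0.12,0],[0,0,-0.257]],[-1,[0.47,-0.12,0],[0,0,-0.257]],[-1,[0.47,-0.12,0],[0,0,-0.257]],[-1,[0.47,-0.12,0],[0,0,-0.257]]]'
python3 -m inch '[[-1,[0,0,0.5],[0,0,-0.257]],[-1,[0,0,0.5],[0,0,-0.257]],[-1,[0,0,0.9],[0,0,-0.257]],[-1,[0,0,0.9],[0,0,-0.257]],[-1,[0,0,0.9],[0,0,-0.257]],[-1,[0,0,0.9],[0,0,-0.257]],[-1,[0,0,0.9],[0,0,-0.257]],[-1,[0,0,0.9],[0,0,-0.257]],[-1,[0,0,0.9],[0,0,-0.257]],[-1,[0,0,0.9],[0,0,-0.257]],[-1,[0,0,0.9],[0,0,-0.257]],[-1,[0,0,0.9],[0,0,-0.257]],[-1,[0,0,0.9],[0,0,-0.257]],[-1,[0,0,0.9],[0,0,-0.257]]]'
python3 - <<'E'
from h import *
from station import sense
s=sense();print(s["tcp_pos"],s["t"],s["q"].round(3),R.from_quat(s["tool_rot"]).as_matrix()); p,P,i=grab("wrist","w3")
E
```

```text
t: 3.95
tcp_pos: [0.5614, 0.1846, 0.2509]
tool_rot: [0.568, 0.823, -0.0, -0.0]
force: [-0.1, -0.8, 0.3]
finger_gap: 0.997
t: 5.35
tcp_pos: [0.5611, 0.1863, 0.1609]
tool_rot: [-0.202, 0.979, -0.0, 0.0]
force: [-0.2, 1.2, 0.2]
finger_gap: 0.997
[0.56114516 0.18627198 0.16092769] 5.35 [ 0.132  0.57   1.586 -0.     0.985 -1.847] [[-9.18143152e-01 -3.96248852e-01  1.14715400e-05]
 [-3.96248852e-01  9.18143151e-01 -2.60081600e-05]
 [-2.26812356e-07 -2.84247986e-05 -1.00000000e+00]]
```

View pics/w3.png

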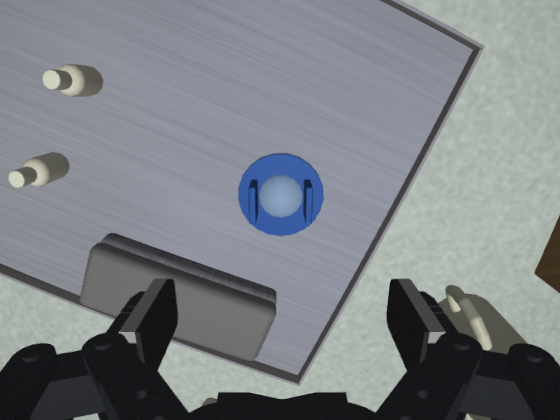

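The lens is centred between the fingers at (281,195) and its wings are parallel to the pads. I'll re-measure and descend.

```bash
python3 - <<'E'
from h import *
p,P,i=load("w3"); p=p.astype(int)
m=(p[...,0]>p[...,2]*1.8)&(p[...,0]>p[...,1]*1.3)&(P[...,2]>-.01)&(P[...,2]<.1)
fl=m&(P[...,2]<.027)&(P[...,2]>.017);print("flange circ",cv2.minEnclosingCircle((P[fl][:,:2]*1000).astype(np.float32)),np.median(P[fl][:,2]))
w=m&(P[...,2]>.043);n,l,s,ce=cv2.connectedComponentsWithStats(w.astype(np.uint8))
for k in range(1,n):
    if s[k,4]>20: print(cv2.minAreaRect((P[l==k][:,:2]*1000).astype(np.float32)),P[l==k][:,2].mean())
tr=P[100:150,300:360].reshape(-1,3);print("tray",np.median(tr,0))
E
python3 -m inch '[[-1,[0,0,0.5],[0,0,0]],[-1,[0,0,0.9],[0,0,0]],[-1,[0,0,0.9],[0,0,0]],[-1,[0,0,0.9],[0,0,0]]]'
```

```text
flange circ ((560.9454345703125, 185.10977172851562), 33.70247268676758) 0.02182641632397636
((568.6560668945312, 166.08140563964844), (27.820350646972656, 4.986266613006592), 23.133970260620117) 0.04838468576932473
((552.452880859375, 203.73854064941406), (28.085918426513672, 5.0852508544921875), 23.71917724609375) 0.048450092434227036
tray [0.49586144 0.19987852 0.00296836]
t: 5.8
tcp_pos: [0.5608, 0.1868, 0.0708]
tool_rot: [-0.204, 0.979, 0.0, -0.001]
force: [-0.0, -0.4, 0.0]
finger_gap: 0.999
```

```bash
python3 -m inch '[[-1,[0.005,-0.012,0.25],[0,0,0]],[-1,[0.005,-0.012,0.47],[0,0,0]],[-1,[0.005,-0.012,0.47],[0,0,0]],[0.1,[0.005,-0.012,0.47],[0,0,0]],[0.1,[0.005,-0.012,0.47],[0,0,0]],[0.3,[0.005,-0.012,0.47],[0,0,0]],[0.3,[0.005,-0.012,0.47],[0,0,0]],[0.3,[0.005,-0.012,0.47],[0,0,0]]]' 60
python3 - <<'E'
from h import *
from station import sense
s=sense();print(s["tcp_pos"],s["force"],s["finger_gap"]); grab("wrist","w4")
E
```

```text
t: 6.6
tcp_pos: [0.5627, 0.1858, 0.0261]
tool_rot: [-0.204, 0.979, -0.0, 0.002]
force: [0.1, -0.5, 7.2]
finger_gap: 0.526
[0.56265808 0.18579638 0.02610021] [ 0.11420189 -0.47313859  7.22341544] 0.5255821966194812
```

View pics/w4.png

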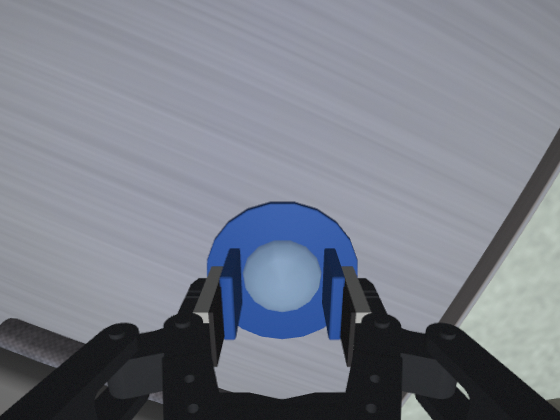

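```bash
python3 -m inch '[[1,[0,0,0],[0,0,0]],[1,[0,0,0],[0,0,0]],[1,[0,0,-0.1],[0,0,0]],[1,[0,0,-0.4],[0,0,0]],[1,[0,0,-0.9],[0,0,0]],[1,[0,0,-0.9],[0,0,0]],[1,[0,0,-0.9],[0,0,0]]]' 60
python3 -m inch '[[1,[0,0,-0.5],[0,0,0]],[1,[0,0,-0.7],[0,0,0]],[1,[0,0,-0.7],[0,0,0]],[1,[0,0,-0.7],[0,0,0]]]'
python3 - <<'E'
from h import *
from station import sense
s=sense();print(s["tcp_pos"],s["tool_rot"],s["force"],s["finger_gap"]); 
T=R.from_quat(s["tool_rot"]).as_matrix()
p,P,i=grab("wrist","w5"); p=p.astype(int)
m=(p[...,0]>p[...,2]*1.8)&(p[...,0]>p[...,1]*1.3)&(P[...,2]>.05)
n,l,st,ce=cv2.connectedComponentsWithStats(m.astype(np.uint8));m=l==(1+np.argmax(st[1:,4]))
Q=(P[m]-s["tcp_pos"])@T
h,e=np.histogram(Q[:,2],bins=np.arange(-.04,.02,.002));print(list(zip(e.round(3),h)))
zf=e[h.argmax()]
f=Q[abs(Q[:,2]-zf-.001)<.004];print(cv2.minEnclosingCircle((f[:,:2]*1000).astype(np.float32)),np.median(f[:,2]))
a,b=np.linalg.lstsq(np.c_[f[:,:2],np.ones(len(f))],f[:,2],rcond=None)[0][:2];print("tilt",a,b,len(f))
w=m.copy();w[m]=Q[:,2]<zf-.02
n,l,st,ce=cv2.connectedComponentsWithStats(w.astype(np.uint8));Qf=np.zeros(P.shape);Qf[m]=Q
for k in range(1,n):
    if st[k,4]>20: print(cv2.minAreaRect((Qf[l==k][:,:2]*1000).astype(np.float32)),Qf[l==k][:,2].mean())
E
```

```text
t: 7.35
tcp_pos: [0.562, 0.1857, 0.1161]
tool_rot: [-0.204, 0.979, -0.0, 0.002]
force: [-0.4, 0.5, -1.2]
finger_gap: 0.524
t: 7.75
tcp_pos: [0.5599, 0.1854, 0.1828]
tool_rot: [-0.204, 0.979, 0.0, -0.001]
force: [-0.2, 0.0, -1.1]
finger_gap: 0.525
[0.55986825 0.18539214 0.1827688 ] [-2.03928823e-01  9.78984897e-01  1.01774497e-04 -1.26314853e-03] [-0.16290675  0.04863363 -1.14157842] 0.5248126356622279
[(np.float64(-0.04), np.int64(0)), (np.float64(-0.038), np.int64(0)), (np.float64(-0.036), np.int64(0)), (np.float64(-0.034), np.int64(0)), (np.float64(-0.032), np.int64(0)), (np.float64(-0.03), np.int64(0)), (np.float64(-0.028), np.int64(0)), (np.float64(-0.026), np.int64(33)), (np.float64(-0.024), np.int64(1414)), (np.float64(-0.022), np.int64(313)), (np.float64(-0.02), np.int64(137)), (np.float64(-0.018), np.int64(159)), (np.float64(-0.016), np.int64(119)), (np.float64(-0.014), np.int64(147)), (np.float64(-0.012), np.int64(129)), (np.float64(-0.01), np.int64(132)), (np.float64(-0.008), np.int64(133)), (np.float64(-0.006), np.int64(104)), (np.float64(-0.004), np.int64(121)), (np.float64(-0.002), np.int64(108)), (np.float64(0.0), np.int64(133)), (np.float64(0.002), np.int64(2949)), (np.float64(0.004), np.int64(5376)), (np.float64(0.006), np.int64(16)), (np.float64(0.008), np.int64(0)), (np.float64(0.01), np.int64(0)), (np.float64(0.012), np.int64(0)), (np.float64(0.014), np.int64(0)), (np.float64(0.016), np.int64(0))]
((1.288372278213501, -0.24114495515823364), 34.31563949584961) 0.004222451462119965
tilt -0.0020549596197766405 0.00012119981472687343 8403
((33.90691375732422, -13.876077651977539), (93.8914566040039, 9.991090774536133), 11.372118949890137) -0.02254586254217051
((34.06983184814453, 14.18898868560791), (9.569375991821289, 93.4769287109375), 78.62255859375) -0.022210045263640767
```

View pics/w5.png

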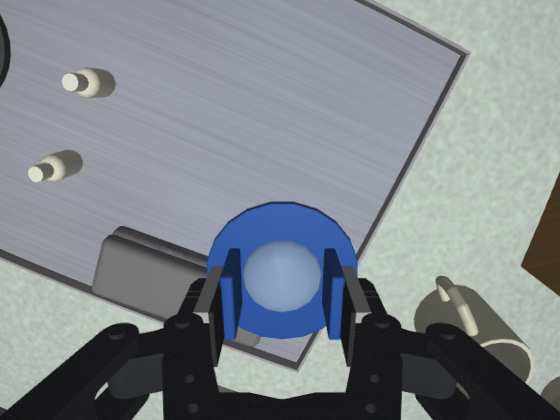

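The lens is held level. Its axis is about 1.3 mm along tool +x, and its underside is about 23 mm below the TCP. Next I'll carry it to the stand.

```bash
python3 -m inch '[[1,[0.2,-0.45,0],[0,0,0]],[1,[0.4,-0.9,0],[0,0,0]],[1,[0.42,-0.94,0],[0,0,0]]]'; python3 -m inch '[[1,[0.2,-0.45,0],[0,0,0]],[1,[0.4,-0.9,0],[0,0,0]],[1,[0.42,-0.94,0],[0,0,0]]]';python3 -m inch '[[1,[0.2,-0.45,0],[0,0,0.033]],[1,[0.4,-0.9,0],[0,0,0.033]],[1,[0.42,-0.94,0],[0,0,0.033]],[1,[0.42,-0.94,0.2],[0,0,0.033]],[1,[0.42,-0.94,0.2],[0,0,0.033]],[1,[0.42,-0.94,0.2],[0,0,0.033]],[1,[0.42,-0.94,0.2],[0,0,0.033]]]'
python3 - <<'E'
from h import *
from station import sense
for k in range(3):
    s=sense();a=camera_info=None
    T=R.from_quat(s["tool_rot"]).as_matrix();p,P,i=grab("wrist","w6")
    print(s["tcp_pos"],s["q"].round(3),np.degrees(np.arctan2(T[1,0],T[0,0])),T[2],i["origin"],T.T@(i["origin"]-s["tcp_pos"]))
E
```

```text
t: 8.1
tcp_pos: [0.5588, 0.0781, 0.1817]
tool_rot: [-0.202, 0.979, -0.0, -0.002]
force: [-0.0, 0.7, -0.2]
finger_gap: 0.519
t: 8.4
tcp_pos: [0.5587, -0.0248, 0.1822]
tool_rot: [-0.201, 0.98, -0.0, -0.001]
force: [0.1, 0.9, -0.3]
finger_gap: 0.526
t: 9.1
tcp_pos: [0.5582, -0.1222, 0.164]
tool_rot: [-0.102, 0.995, 0.0, -0.0]
force: [-0.5, -0.9, -0.1]
finger_gap: 0.522
[ 0.55822026 -0.12219025  0.16398304] [-0.411  0.543  1.634  0.     0.965 -2.187] -168.26350004345605 [ 1.79474631e-04  4.14025863e-04 -9.99999898e-01] [ 0.48083332 -0.13802506  0.30656666] [ 0.0790156   0.00029663 -0.14256933]
[ 0.55844384 -0.12237914  0.16430181] [-0.411  0.542  1.634  0.     0.965 -2.187] -168.2641999822124 [-4.65962837e-04 -1.42310477e-04 -9.99999881e-01] [ 0.4809411  -0.13817983  0.30682153] [ 0.07903004  0.00027331 -0.1425566 ]
[ 0.55848442 -0.12257168  0.16445797] [-0.411  0.542  1.634  0.     0.965 -2.187] -168.2743697878598 [-7.11712938e-04 -3.92191557e-04 -9.99999670e-01] [ 0.48096562 -0.13832693  0.30695611] [ 0.07900156  0.00027141 -0.14255451]
```

View pics/w6.png

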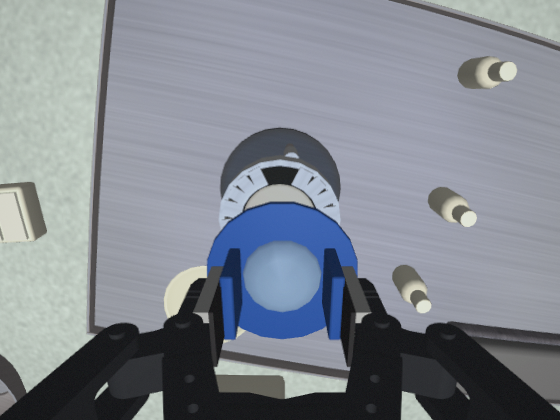

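The collar shows ahead of the held lens, with its slot notch at about (280,175), in line with the lens. I'll measure both in this same view so that calibration bias cancels.

```bash
python3 - <<'E'
from h import *
from scipy.optimize import least_squares
p,P,i=load("w6"); g=p.max(axis=2).astype(int)
M=R.from_quat(i["orientation"]).as_matrix()
# tool frame from camera: use nominal
C=np.array([[0,-.951,-.309],[1,0,0],[0,-.309,.951]]); T=M@C.T; tcp=i["origin"]-T@np.array([.0790,.0002,-.1426])
print("yaw",np.degrees(np.arctan2(T[1,0],T[0,0])))
def ray(u,v,zt):
    q=cv2.undistortPoints(np.stack([u,v],-1).reshape(-1,1,2).astype(float),i["K"],i["dist"])[:,0]
    r=np.c_[q,np.ones(len(q))]@M.T; X=i["origin"]+r*((zt-i["origin"][2])/r[:,2])[:,None]; return (X-tcp)@T
# collar mask
mk=(P[...,2]>.081)&(P[...,2]<.093); mk[:, :200]=0; mk[:,360:]=0
v,u=np.where(mk);print(len(u),np.median(P[mk][:,2])); zt=.0866
X=ray(u,v,zt)[:,:2]*1000
# outer edge: per-angle max radius about approx centre
c=np.array([1.3,0.])
for it in range(5):
    d=X-c; a=np.degrees(np.arctan2(d[:,1],d[:,0])); r=np.hypot(*d.T); E=[]
    for b in np.arange(-80,80,4):
        s=(a>=b)&(a<b+4)
        if s.sum()>5: E.append(X[s][r[s].argmax()])
    E=np.array(E); f=least_squares(lambda q:np.hypot(E[:,0]-q[0],E[:,1]-q[1])-q[2],[c[0],c[1],38],loss="soft_l1"); c=f.x[:2]
print("collar fit",f.x,"rms",np.sqrt((f.fun**2).mean()),len(E))
f2=least_squares(lambda q:np.hypot(E[:,0]-q[0],E[:,1]-q[1])-38,c,loss="soft_l1");print("R38",f2.x)
d=(g<50)&(np.arange(420)[:,None]>160)&(np.arange(420)[:,None]<195)&(np.arange(560)>250)&(np.arange(560)<312)&(P[...,2]>.05)
n,l,s,ce=cv2.connectedComponentsWithStats(d.astype(np.uint8))
for k in range(1,n):
    if s[k,4]>60: 
        vv,uu=np.where(l==k);Y=ray(uu,vv,zt)[:,:2]*1000; print("slot",s[k],Y.mean(0),Y.min(0),Y.max(0))
b=p.astype(int);m=(b[...,0]>b[...,2]*1.8)&(b[...,0]>b[...,1]*1.3)
zf=tcp[2]-.0042
v,u=np.where(m&(np.abs(P[...,2]-zf)<.004)); F=ray(u,v,zf)[:,:2]*1000; c=np.array([1.3,0])
d=F-c;a=np.degrees(np.arctan2(d[:,1],d[:,0]));r=np.hypot(*d.T);E=np.array([F[s][r[s].argmax()] for b in np.arange(-180,180,4) if (s:=(a>=b)&(a<b+4)).sum()>5 and r[s].max()>32])
f=least_squares(lambda q:np.hypot(E[:,0]-q[0],E[:,1]-q[1])-q[2],[1,0,34],loss="soft_l1");print("flange",f.x,len(E))
E
```

```text
yaw -168.25577239766875
4628 0.08692277432222092
collar fit [ 3.18951899 -1.53365141 37.64061292] rms 0.21208446166829845 40
R38 [ 2.73860044 -1.5319924 ]
slot [262 167  36  18 483] [30.3624536  -1.20591749] [ 24.67833094 -11.74430073] [35.22497738  9.4279437 ]
flange [ 1.46050412  0.20381322 33.54944696] 66
```

```bash
python3 -m inch '[[1,[0.012,-0.017,0.25],[0,0,0]],[1,[0.012,-0.017,0.5],[0,0,0]],[1,[0.012,-0.017,0.5],[0,0,0]],[1,[0.012,-0.017,0.5],[0,0,0]]]'; python3 -m inch '[[1,[0,0,0.02],[0,0,0]],[1,[0,0,0.04],[0,0,0]],[1,[0,0,0.05],[0,0,0]],[1,[0,0,0.05],[0,0,0]]]'
```

```text
t: 9.65
tcp_pos: [0.5574, -0.1251, 0.1142]
tool_rot: [-0.102, 0.995, 0.0, -0.0]
force: [-0.2, -0.7, -0.6]
finger_gap: 0.525
t: 10.05
tcp_pos: [0.5573, -0.1252, 0.1093]
tool_rot: [-0.102, 0.995, -0.0, 0.0]
force: [-0.6, 0.3, -0.8]
finger_gap: 0.526
```

```bash
python3 -m inch '[[1,[0,0,0.01],[0,0,0]],[1,[0,0,0.02],[0,0,0]],[1,[0,0,0.03],[0,0,0]],[1,[0,0,0.03],[0,0,0]]]'; python3 - <<'E'
from h import *
from station import sense
s=sense();print(s["tcp_pos"],s["force"],s["ft_torque"]);grab("wrist","w7");grab("side","s7")
p=cv2.imread("pics/s7.png")[150:250,220:360];cv2.imwrite("pics/s7z.png",cv2.resize(p,None,fx=5,fy=5,interpolation=2))
E
```

```text
t: 10.45
tcp_pos: [0.5573, -0.1253, 0.106]
tool_rot: [-0.102, 0.995, -0.0, 0.0]
force: [-1.3, 0.3, 2.9]
finger_gap: 0.526
[ 0.55732635 -0.12525841  0.10601675] [-1.25709436  0.26322479  2.85600647] [0.04371313 0.05437711 0.03114856]
```

View pics/w7.png

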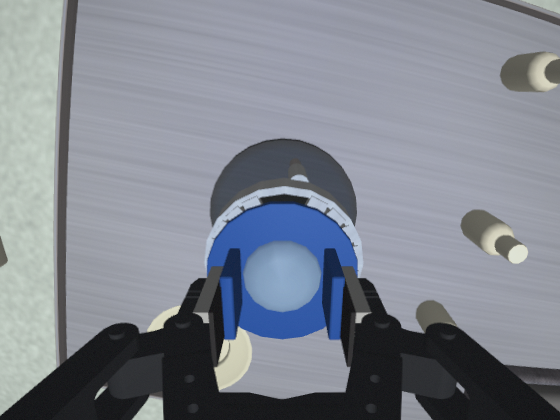

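View pics/s7z.png

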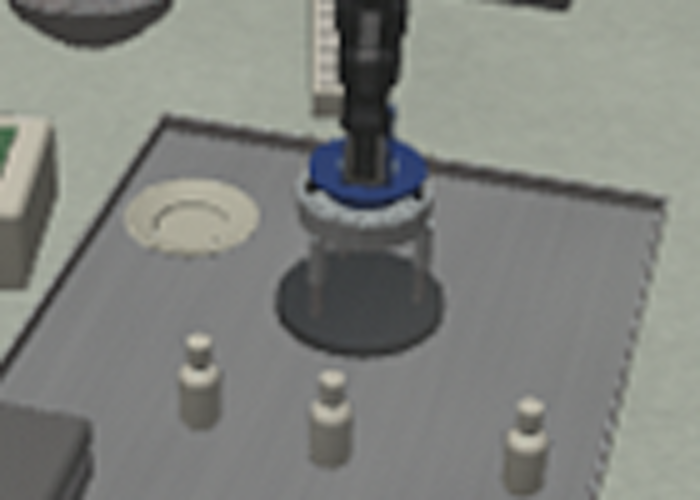

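```bash
python3 -m inch '[[1,[0,0,0.01],[0,0,0]],[1,[0,0,0.02],[0,0,0]],[1,[0,0,0.03],[0,0,0]],[1,[0,0,0.03],[0,0,0]],[1,[0,0,0.03],[0,0,0]]]'; python3 - <<'E'
from station import sense
s=sense();print(s["tcp_pos"],s["force"],s["ft_torque"])
E
```

```text
t: 11.05
tcp_pos: [0.5573, -0.1253, 0.103]
tool_rot: [-0.102, 0.995, -0.0, 0.0]
force: [-0.0, 0.5, 3.5]
finger_gap: 0.526
[ 0.55734531 -0.12526189  0.1029744 ] [-0.01023254  0.53022161  3.49914872] [ 0.09205144  0.07796829 -0.00980646]
```

The force is rising like the spring, about 4.3 N net at 4.8 mm, so the lugs are in the slots. I'll press on to roughly 11.5 mm.

```bash
python3 -m inch '[[1,[0,0,0.01],[0,0,0]],[1,[0,0,0.02],[0,0,0]],[1,[0,0,0.03],[0,0,0]],[1,[0,0,0.04],[0,0,0]],[1,[0,0,0.04],[0,0,0]]]';python3 -m inch '[[1,[0,0,0.01],[0,0,0]],[1,[0,0,0.02],[0,0,0]],[1,[0,0,0.025],[0,0,0]],[1,[0,0,0.025],[0,0,0]]]'; python3 - <<'E'
from station import sense
s=sense();print(s["tcp_pos"],s["force"],s["ft_torque"])
E
```

```text
t: 11.55
tcp_pos: [0.5573, -0.1253, 0.0989]
tool_rot: [-0.102, 0.995, -0.0, 0.0]
force: [-1.0, 0.8, 5.6]
finger_gap: 0.523
t: 11.95
tcp_pos: [0.5573, -0.1253, 0.0966]
tool_rot: [-0.102, 0.995, -0.0, 0.0]
force: [-1.5, 0.2, 6.2]
finger_gap: 0.525
[ 0.55733575 -0.12525929  0.09657829] [-1.49606824  0.17680137  6.19468868] [0.11745961 0.14934509 0.03219738]
```

```bash
for k in 1 2; do :; done; python3 -m inch '[[1,[0,0,0.005],[0,0,0]],[1,[0,0,0.005],[0,0,0]]]'; python3 - <<'E'
from station import sense
s=sense();print(s["tcp_pos"],s["force"],s["ft_torque"])
E
python3 -m inch '[[1,[0,0,0.004],[0,0,0]],[1,[0,0,0.004],[0,0,0]]]'; python3 - <<'E'
from station import sense
s=sense();print(s["tcp_pos"],s["force"],s["ft_torque"])
E
```

```text
t: 12.15
tcp_pos: [0.5574, -0.1253, 0.0962]
tool_rot: [-0.102, 0.995, -0.0, 0.0]
force: [-2.2, 0.8, 6.3]
finger_gap: 0.526
[ 0.5573609  -0.12525654  0.09618097] [-2.21670503  0.79934738  6.26246303] [ 0.06507093  0.15281024 -0.01567633]
t: 12.35
tcp_pos: [0.5574, -0.1253, 0.0961]
tool_rot: [-0.102, 0.995, -0.0, 0.0]
force: [-1.6, 0.6, 8.4]
finger_gap: 0.527
[ 0.55737938 -0.12526992  0.0961358 ] [-1.59909433  0.55606253  8.44463755] [ 0.13592346  0.20440977 -0.04598012]
```

The flange seems to have just landed at TCP z≈0.0961. I'll back off 1 mm and start the twist, shifting with the turn so that it stays about the lens axis.

```bash
python3 -m inch '[[1,[0,0,-0.01],[0,0,0]],[1,[0,0,-0.01],[0,0,0]]]'; python3 -c "
from station import sense
s=sense();print(s['tcp_pos'],s['force'],s['ft_torque'])"
python3 -m inch '[[1,[0,-0.001,0],[0,0,0.008]],[1,[0.001,-0.002,0],[0,0,0.016]],[1,[0.001,-0.002,0],[0,0,0.028]],[1,[0.001,-0.002,0],[0,0,0.028]]]'; python3 -c "
from station import sense
s=sense();print(s['tcp_pos'],s['force'],s['ft_torque'],s['q'][5])"
```

```text
t: 12.55
tcp_pos: [0.5574, -0.1253, 0.0969]
tool_rot: [-0.102, 0.995, -0.0, 0.0]
force: [-1.3, -0.1, 6.3]
finger_gap: 0.523
[ 0.55736329 -0.12527001  0.09692161] [-1.32500313 -0.05775396  6.28789389] [ 0.10574487  0.19238759 -0.03613299]
t: 12.95
tcp_pos: [0.5578, -0.1257, 0.0969]
tool_rot: [-0.013, 1.0, -0.0, 0.001]
force: [-0.8, 0.0, 5.7]
finger_gap: 0.525
[ 0.55783157 -0.12568573  0.09693633] [-0.78405199  0.04015618  5.73248899] [ 0.07019744  0.09042664 -0.0709825 ] -2.0139428793023133
```

It has turned 10° with almost no torque, so the lugs are under the lips. I'll continue.

```bash
python3 -m inch '[[1,[0,-0.001,0],[0,0,0.015]],[1,[0.001,-0.002,0],[0,0,0.03]],[1,[0.001,-0.003,0],[0,0,0.045]],[1,[0.002,-0.004,0],[0,0,0.06]],[1,[0.003,-0.006,0],[0,0,0.083]],[1,[0.003,-0.006,0],[0,0,0.083]]]'; python3 -c "
from station import sense
s=sense();print(s['tcp_pos'],s['force'],s['ft_torque'],s['q'][5])"
python3 -m inch '[[1,[0,-0.001,0],[0,0,0.015]],[1,[0.001,-0.002,0],[0,0,0.03]],[1,[0.001,-0.003,0],[0,0,0.045]],[1,[0.002,-0.004,0],[0,0,0.06]],[1,[0.003,-0.006,0],[0,0,0.083]],[1,[0.003,-0.006,0],[0,0,0.083]]]'; python3 -c "
from station import sense
s=sense();print(s['tcp_pos'],s['force'],s['ft_torque'],s['q'][5])"
```

```text
t: 13.55
tcp_pos: [0.5578, -0.1265, 0.097]
tool_rot: [0.246, 0.969, -0.0, 0.001]
force: [-0.2, -0.2, 5.7]
finger_gap: 0.526
[ 0.55780119 -0.12646502  0.09697822] [-0.24274799 -0.23592986  5.66730329] [ 0.02963707 -0.03377388 -0.07899376] -1.4924960370895572
t: 14.15
tcp_pos: [0.5573, -0.1269, 0.097]
tool_rot: [0.487, 0.873, 0.0, 0.001]
force: [0.2, -0.2, 5.4]
finger_gap: 0.524
[ 0.55729752 -0.12689433  0.09703014] [ 0.18771213 -0.23969453  5.37370486] [-0.04008618  0.04449973 -0.04882368] -0.9720000899741655
```

```bash
python3 -m inch '[[1,[0,-0.001,0],[0,0,0.015]],[1,[0.001,-0.002,0],[0,0,0.03]],[1,[0.001,-0.003,0],[0,0,0.045]],[1,[0.002,-0.004,0],[0,0,0.057]],[1,[0.002,-0.004,0],[0,0,0.057]]]'; python3 -c "
from station import sense
s=sense();print(s['tcp_pos'],s['force'],s['ft_torque'],s['q'][5])"
python3 -m inch '[[1,[0,-0.001,0],[0,0,0.007]],[1,[0,-0.001,0],[0,0,0.007]]]'; python3 -c "
from station import sense
s=sense();print(s['tcp_pos'],s['force'],s['ft_torque'],s['q'][5])"
```

```text
t: 14.65
tcp_pos: [0.5569, -0.1271, 0.097]
tool_rot: [0.635, 0.773, 0.0, 0.001]
force: [0.0, -0.7, 5.7]
finger_gap: 0.528
[ 0.55692102 -0.1270521   0.09703727] [ 4.60179093e-03 -7.25156416e-01  5.70072169e+00] [-0.12997945  0.0169333  -0.02855252] -0.6154486495946332
t: 14.85
tcp_pos: [0.5569, -0.1271, 0.0971]
tool_rot: [0.651, 0.759, 0.0, 0.001]
force: [0.5, -1.0, 6.2]
finger_gap: 0.524
[ 0.5568721  -0.12705001  0.09705636] [ 0.49793694 -1.0329605   6.23155358] [-0.07322341  0.05389869 -0.04385024] -0.5720974504078558
```

```bash
python3 -m inch '[[1,[0,0,-0.01],[0,0,0]],[1,[0,0,-0.02],[0,0,0]],[1,[0,0,-0.02],[0,0,0]]]'; python3 -c "
from station import sense
s=sense();print(s['tcp_pos'],s['force'],s['ft_torque'],s['q'][5])"
python3 -m inch '[[1,[0,0,-0.01],[0,0,0]],[1,[0,0,-0.01],[0,0,0]]]'; python3 -c "
from station import sense
s=sense();print(s['tcp_pos'],s['force'],s['ft_torque'],s['q'][5])"
```

```text
t: 15.15
tcp_pos: [0.5569, -0.1271, 0.099]
tool_rot: [0.651, 0.759, 0.0, 0.001]
force: [0.5, 0.0, 5.1]
finger_gap: 0.526
[ 0.55685898 -0.1270958   0.09904347] [0.52717731 0.01164381 5.11479534] [-0.07925056  0.0277329  -0.07654276] -0.5727801075898672
t: 15.35
tcp_pos: [0.5568, -0.1271, 0.1]
tool_rot: [0.651, 0.759, 0.0, 0.001]
force: [0.6, -1.5, 4.9]
finger_gap: 0.526
[ 0.55682764 -0.12705126  0.09997414] [ 0.56724668 -1.45289727  4.94636589] [-0.16525737 -0.12016262 -0.02274043] -0.5728471693895496
```

It rises past the lip level with the spring still pushing, so the lugs are in the lock pockets. I'll ease up to the pocket roof.

```bash
python3 -m inch '[[1,[0,0,-0.005],[0,0,0]],[1,[0,0,-0.01],[0,0,0]],[1,[0,0,-0.01],[0,0,0]]]'; python3 -c "
from station import sense
s=sense();print(s['tcp_pos'],s['force'],s['ft_torque'])"
python3 -m inch '[[1,[0,0,-0.005],[0,0,0]],[1,[0,0,-0.005],[0,0,0]]]'; python3 -c "
from station import sense
s=sense();print(s['tcp_pos'],s['force'],s['ft_torque'])"
```

```text
t: 15.65
tcp_pos: [0.5568, -0.127, 0.1008]
tool_rot: [0.651, 0.759, 0.0, 0.001]
force: [2.3, -0.4, 4.3]
finger_gap: 0.522
[ 0.55675353 -0.12698794  0.10082534] [ 2.25638497 -0.42390694  4.34149032] [-0.2835432  -0.37216673  0.03322019]
t: 15.85
tcp_pos: [0.5565, -0.1268, 0.1011]
tool_rot: [0.651, 0.759, 0.0, 0.001]
force: [2.9, -0.8, 4.0]
finger_gap: 0.527
[ 0.55648795 -0.12681733  0.10109644] [ 2.89303831 -0.84234206  4.03390813] [-0.3215865  -0.52232631 -0.03846294]
```

```bash
python3 -m inch '[[1,[0,0,-0.004],[0,0,0]],[1,[0,0,-0.004],[0,0,0]]]'; python3 - <<'E'
from h import *
from station import sense
s=sense();print(s['tcp_pos'],s['force'],s['ft_torque']);grab("wrist","w8");grab("scene","c8")
E
```

```text
t: 16.05
tcp_pos: [0.5564, -0.1268, 0.1012]
tool_rot: [0.651, 0.759, 0.0, 0.001]
force: [4.3, -2.1, -1.1]
finger_gap: 0.524
[ 0.55644541 -0.12680939  0.10119596] [ 4.32052649 -2.1139017  -1.07546571] [-0.41755292 -0.79714593 -0.01567886]
```

View pics/w8.png

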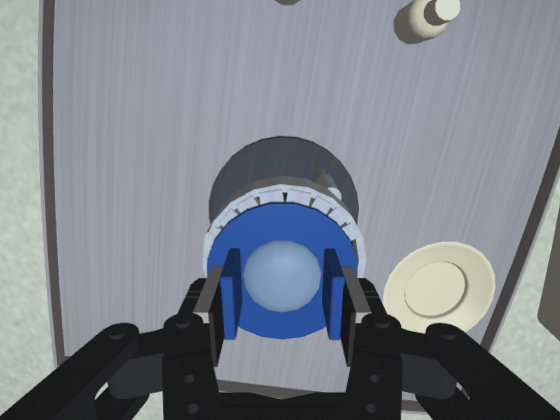

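The axial force is now carried by the collar: TCP z 0.1012 gives a depth of about 7.9 mm, and the picture shows the flange level and concentric in the collar. Releasing.

```bash
python3 -m inch '[[-0.3,[0,0,0],[0,0,0]],[-0.3,[0,0,0],[0,0,0]],[-0.8,[0,0,0],[0,0,0]],[-0.8,[0,0,0],[0,0,0]],[-0.8,[0,0,0],[0,0,0]]]'; python3 -c "
from station import sense
s=sense();print(s['tcp_pos'],s['force'],s['ft_torque'])"
```

```text
t: 16.65
tcp_pos: [0.5553, -0.1262, 0.1013]
tool_rot: [0.651, 0.759, -0.0, -0.001]
force: [0.4, -0.7, -0.4]
finger_gap: 0.901
[ 0.55530501 -0.12620246  0.10126571] [ 0.40686595 -0.68477267 -0.35860327] [-0.00536284  0.0488894   0.03858618]
```

```bash
python3 -m inch '[[-0.8,[0,0,-0.1],[0,0,0]],[-0.8,[0,0,-0.3],[0,0,0]],[-0.8,[0,0,-0.7],[0,0,0]],[-0.8,[0,0,-0.9],[0,0,0]],[-0.8,[0,0,-0.9],[0,0,0]],[-0.8,[0,0,-0.9],[0,0,0]]]'; python3 - <<'E'
from h import *
from station import sense
s=sense();print(s['tcp_pos'],s['force'],s['t']);grab("scene","c9");grab("side","s9")
p,P,i=grab("wrist","w9");b=p.astype(int)
m=(b[...,0]>b[...,2]*1.8)&(b[...,0]>b[...,1]*1.3)&(P[...,2]>.05)
Q=P[m];h,e=np.histogram(Q[:,2],bins=np.arange(.07,.13,.002));print(list(zip(e.round(3),h)))
zf=e[h.argmax()]+.001;F=Q[abs(Q[:,2]-zf)<.004]
print(cv2.minEnclosingCircle((F[:,:2]*1000).astype(np.float32)),np.median(F[:,2]),np.linalg.lstsq(np.c_[F[:,:2]-F[:,:2].mean(0),np.ones(len(F))],F[:,2],rcond=None)[0])
w=m&(P[...,2]>zf+.022);n,l,st,ce=cv2.connectedComponentsWithStats(w.astype(np.uint8))
for k in range(1,n):
    if st[k,4]>20: print(cv2.minAreaRect((P[l==k][:,:2]*1000).astype(np.float32)),P[l==k][:,2].mean())
E
```

```text
t: 17.25
tcp_pos: [0.5557, -0.1264, 0.192]
tool_rot: [0.651, 0.759, 0.0, 0.0]
force: [0.1, 0.3, -0.6]
finger_gap: 0.901
[ 0.55572355 -0.12643166  0.19204367] [ 0.08099867  0.25475558 -0.6496511 ] 17.25
[(np.float64(0.07), np.int64(0)), (np.float64(0.072), np.int64(0)), (np.float64(0.074), np.int64(0)), (np.float64(0.076), np.int64(0)), (np.float64(0.078), np.int64(2)), (np.float64(0.08), np.int64(0)), (np.float64(0.082), np.int64(0)), (np.float64(0.084), np.int64(3)), (np.float64(0.086), np.int64(1)), (np.float64(0.088), np.int64(0)), (np.float64(0.09), np.int64(0)), (np.float64(0.092), np.int64(0)), (np.float64(0.094), np.int64(253)), (np.float64(0.096), np.int64(3822)), (np.float64(0.098), np.int64(296)), (np.float64(0.1), np.int64(35)), (np.float64(0.102), np.int64(31)), (np.float64(0.104), np.int64(23)), (np.float64(0.106), np.int64(37)), (np.float64(0.108), np.int64(29)), (np.float64(0.11), np.int64(37)), (np.float64(0.112), np.int64(36)), (np.float64(0.114), np.int64(26)), (np.float64(0.116), np.int64(41)), (np.float64(0.118), np.int64(43)), (np.float64(0.12), np.int64(43)), (np.float64(0.122), np.int64(403)), (np.float64(0.124), np.int64(304)), (np.float64(0.126), np.int64(0))]
((556.01513671875, -125.39856719970703), 33.814212799072266) 0.09699829947076771 [-0.00123317  0.000671    0.09702431]
((536.6851806640625, -94.70648956298828), (93.83936309814453, 9.655170440673828), 88.18099212646484) 0.12408294224701959
((564.2583618164062, -90.65867614746094), (9.894563674926758, 94.8749771118164), 20.515670776367188) 0.12464518234144004
```

View pics/w9.png

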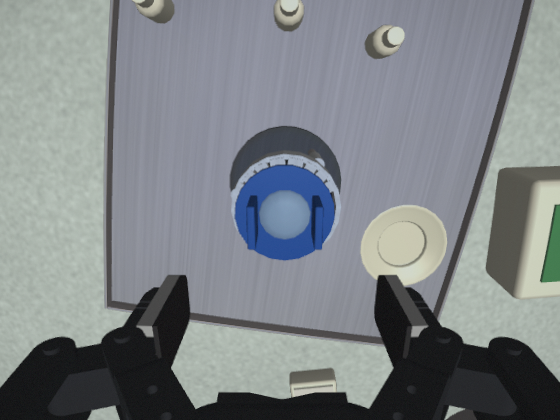

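View pics/s9.png

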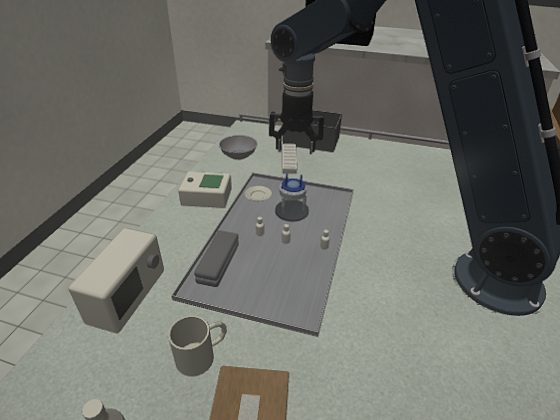

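The w9 picture shows the lens level in the collar at (285,212) with the fingers clear of it. One last check is the flange-to-collar gap in the same view, which should be 9 mm if locked.

```bash
python3 - <<'E'
from h import *
p,P,i=load("w9");b=p.astype(int)
m=(b.min(axis=2)>120)&(P[...,2]>.078)&(P[...,2]<.094); m[:,:225]=0;m[:,345:]=0
print(m.sum(),np.percentile(P[m][:,2],[10,50,90])); v,u=np.where(m);print(u.min(),u.max(),v.min(),v.max())
f=least=None
# bystanders moved? compare side views
for a in ["scene","side"]:
    d=cv2.absdiff(cv2.imread(f"pics/{a}0.png"),cv2.imread(f"pics/{'c9' if a=='scene' else 's9'}.png")).max(2)>40
    n,l,s,c=cv2.connectedComponentsWithStats(d.astype(np.uint8)); print(a,[(c[k].round().tolist(),int(s[k,4])) for k in range(1,n) if s[k,4]>25])
E
```

```text
1381 [0.08625514 0.0873362  0.08847003]
231 340 154 243
scene [([18.0, 23.0], 1812), ([143.0, 8.0], 158), ([220.0, 2.0], 111), ([263.0, 5.0], 226), ([242.0, 7.0], 61), ([192.0, 25.0], 87), ([203.0, 34.0], 291), ([257.0, 42.0], 155), ([232.0, 51.0], 445), ([156.0, 71.0], 111), ([254.0, 74.0], 31), ([238.0, 86.0], 100), ([253.0, 89.0], 28), ([206.0, 92.0], 47), ([12.0, 130.0], 639), ([239.0, 147.0], 2469), ([345.0, 204.0], 364), ([243.0, 221.0], 465)]
side [([345.0, 3.0], 30), ([380.0, 4.0], 53), ([423.0, 14.0], 343), ([511.0, 92.0], 8209), ([295.0, 50.0], 2387), ([466.0, 19.0], 64), ([428.0, 105.0], 1421), ([460.0, 81.0], 64), ([288.0, 113.0], 853), ([548.0, 141.0], 74), ([442.0, 187.0], 3795), ([554.0, 173.0], 55), ([294.0, 185.0], 229), ([524.0, 226.0], 210), ([553.0, 258.0], 243), ([257.0, 280.0], 527)]
```

```bash
python3 -c "
from station import *
print(sense()['qd'].round(3)); print(sign_off())"
```

```text
[-0.001  0.007 -0.001 -0.    -0.     0.001]
the job is handed in; nothing more can be done
None
```

The lens appears to be locked in the collar and released, and I handed the job in at about 17 s. `sign_off` gives no verdict, so this rests on my own checks.

**What I did:**
- I gripped the lens by its wings, lined its lugs up with the slots seen from above, and lowered it in.
- I pressed down until the flange just touched (the highest vertical force I read was about 8 N), then backed off 1 mm.
- I turned it 92.5° clockwise with almost no resistance and let it rise until the collar took the load. Then I opened the gripper and backed away.

**Last checks:**
- **Level and centred:** the lens tilts about 0.0014 rad and sits 1 to 1.5 mm off the measured collar axis.
- **Lock depth:** two estimates differ slightly, 7.9 mm from the rise after flange contact and 7.3 mm from the camera depth. A third one, from my earlier height reading of the collar, gave 6.6 mm, just outside the 6.8 mm limit. I trusted the first two because that collar reading was the least certain. Without the lock, the lips would have stopped the lens lower, at 10.5 mm or more, so this height fits only a locked lens.
- **Other things on the cart:** comparing before and after pictures showed changes only at the arm, the stand and the spot where the lens had been.
- **Gripper:** it is about 9 cm above its release height, open and touching nothing.

While the lens rose into the lock there was a sideways force of 3 to 5 N and a shift under 1 mm. The force was gone once I let go.

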